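Turn the jig plate over in the clamshell and seat it on shaft and pin

ROBOT

A 6-joint arm with a two-finger parallel gripper is mounted at the origin on the work surface. World frame = base frame: x ahead of the robot, y to its left, z up, the work surface at z = 0. Lengths are in m, angles in rad, forces in N, time in s.
With the tool pointing down it reaches from about 0.325 to 0.9 m from the base axis. Payload 3.5 kg.
Tool frame: the origin (TCP) lies at the very end of the fingers, on their centre line; the grasp point (between the pads) lies 19 mm behind it; z points along the fingers, y is the direction in which the jaws open and shut (so a half turn about z gives the same grasp; the last joint's range is limited). The gripper opens to 85 mm and grips with 20 to 120 N. Pads are 22 mm wide; open, the fingers measure 114 mm over their backs; the gripper's body (76 mm by 85 mm) begins 54 mm behind the grasp point. The pads swing forward as they close: fully open they stand 13 mm farther back than shut.
Start: joints at [-1.373, 0.276, -0.026, 1.268, 0, 1.467], TCP at [0.185, -0.597, 0.231] pointing down, gripper open.
Joint ranges: [-3.12, 3.12], [-0.85, 1.88], [-1.08, 1.24], [-1.95, 2.15], [-1.57, 1.53], [-3.14, 3.14]. Speed limits (rad/s): [2.57, 2.57, 3.14, 3.14, 3.14, 3.14].

INTERFACE

Orientations are given as a unit quaternion [w, x, y, z].
In Python, from plant import arm, cams gives the robot as it stands. The module is installed in compiled form; this text tells all that it offers.
- The arm moves only by the tool servo_tool, never from a script. Its argument "series" is a list that holds one entry, the list of rows, each a list of 7 numbers: the turn, a rotation vector about the tool's x, y, z in degrees, then the shift along the tool's x, y, z in mm, then the opening in per cent of the stroke, from 0 (shut) to 100 (fully open). A call has 1 to 5 rows; each row is the pose to reach, as a shift and turn from the pose commanded when the call began, along the tool's axes at that moment; what a row does not reach only later rows make up. A row lasts 1/8 s, in which the tool goes at most 62.5 mm and 10.7 degrees, less where a joint would pass 70% of its speed; a pose out of reach is approached as far as the arm can. A call with a gripper value outside its range is refused whole. The fingers move at their own pace and stop on an object; the grip force is fixed at half the most. Time passes only in rows, so rows that repeat a pose let the fingers close. It gives the time, the measured TCP pose, the force and the opening at its end, in the units of the state.
- arm.read_state(): the state, without advancing time (a new reading comes with each control period).
- cams.snapshot(name): name is "scene" or "top" or "wrist"; returns a dict with "img" (400x640x3 uint8, red, green, blue), "camera_matrix" (3x3 intrinsics, pixels), "extrinsics" (4x4, takes a point from camera to world coordinates). Camera axes: x right, y down, z forward; pixel columns grow to the right and rows downward; lengths in m; the calibration is good to about 2 mm. A picture is of the moment at which its call begins. There is no depth.
- arm.close_job(): hands the job in, once; it reports no verdict.
Trained networks look in a picture, given as the dict that the camera call returned (one of the last four; its "shot" number tells which), for a name from the list of things; names that differ only in an ending like _2 or _b are one class to them, and where a whole thing is asked for, a point or a joint stands for the part that bears it (a point fixed in the world has none). Each returns a list of dicts, best first, with "conf" (0 to 1); they miss things now and then, are a little off and sometimes report something else, mostly with a low value. They report only what shows in the picture. A call takes as long as a camera call. They do not tell look-alikes from the thing itself.
- cams.cut_out(thing, picture): "mask" (400x640 bool, what is visible of it) and "bbox" ([left, top, width, height] in pixels, round what is visible of it).
The state is a dict: "time": time; "joint_pos": joint angles; "joint_velocities": joint speeds; "effort": joint torques, N m; "ee_pos": TCP position; "orientation": TCP orientation; "force": force on the tool from outside, world axes, zero at the start; "ft_torque": the same for the moment, N m; "width": finger opening in m.
Only numpy, scipy, OpenCV 4.12 (cv2) and the standard library are available. Lean on these libraries where they do the work, as an engineer would, in place of code of your own. Each camera call takes 0.05 s, during which the arm holds its last target. There are 200 camera calls.

TASK

The aluminium jig plate lies collar-down across two steel tubes. Lay it, still collar-down, in the open fork leaf of the plywood clamshell, swing the fork right over by its handle so that the plate ends lying flat and collar-up on the other leaf, and swing the fork back open at least to about upright. Then take the plate by its collar and lower it over the stand's shaft and pin together until it lies flat and fully home on the stand, let go, and leave the other things on the bench where they are.

Things in the scene. Friction and masses are not known exactly. Their poses are not given: they have to be found in the camera images.
- plate: aluminium plate 140 (x) x 60 (y) x 10, 0.3 kg. A steel collar (40 outer, 24 inner dia, 35 tall) stands on one face around the centre bore. Origin: centre of the bare face; z goes from there through the plate to the collar (plate z 0-10, collar z 10-45). Bore 20.5 dia at the origin, pin hole 11.5 dia at x = +50. Starts collar-down (z down) across the tubes, collar hanging between them
- pin_hole (a point): centre of the pin hole at the bare face of the plate (plate x = +50, y = 0, z = 0)
- rest: two dark steel tubes, each 36 wide x 46 high x 110 long, lying along its y, centred at x = -50 and +50 (clear gap 64), on a plywood scrap 150 x 130 x 8. Fixed. Origin at the underside, tube tops at z = 54. The plate lies across both, its x roughly along this x
- stand: dark steel block 170 (x) x 90 (y) x 14, fixed, with an upright steel shaft at its centre (18 dia, 60 tall above the block, top 7 tapered to 10 dia) and an upright pin at x = +50 (8 dia, 26 tall, top 4 tapered). Origin at the underside below the shaft, z up
- seat (a point): foot of the shaft on the block's top face (z = 14): the plate's origin comes here when it is home
- pin (a point): foot of the pin on the block's top face, 50 from the shaft along the stand's x
- nest: turnover clamshell: fixed wooden base 190 (x) x 230 (y) x 12, hinge axis along x at z = 60 above the origin, in 72 high posts at x = -88 and +88. Plywood leaves on this axis: fork on the -y side, flap on the +y side; their carrying faces lie at z = 54.5 when flat, leaving 11 for the plate when folded together. Origin at the underside; the handle is at the -x end
- fork (a joint): fork leaf angle: 0 = open, flat on the -y side (the start), 1.57 upright, 3.14 folded right over to +y. Stays where left (0.35 N m). Two pads at x 30-80 either side, 8-108 off the axis, 8 thick, with an open middle 60 wide for the collar; ledges 38 off the axis, 9.5 high, keep the plate from the hinge; end walls at x = -74, +74
- flap (a joint): flap leaf angle: 0 = flat on the +y side, 1.57 upright. Starts nearly upright, reaching 170 above the bench, and stays (0.25 N m); the leaves never touch: the fork presses it down through the plate between them; with the plate on it, it sinks to 0 by itself below about 0.7. Plywood slab 148 (x) x 8, 23-108 off the axis, with a ledge 38 off the axis
- fork_place (a point): on the nest, 72 off the hinge axis, at the flat fork's carrying face: the centre of the plate's collar-side face belongs here when laid in collar-down, plate x along nest x; 4 of play at each end and to the ledge. The plate's origin is then 10 higher
- flap_place (a point): on the nest, 72 off the hinge axis on the +y side, at the flat flap's carrying face: the turned plate's origin comes to lie within a few mm of it
- fork_handle (a point): centre of the fork's handle: a freely turning rubber sleeve 16 dia x 70 long, parallel to the hinge axis and 90 off it, at nest x = -125, outside the fork's end; at nest z = 60 when the fork is open, clear all round for fingers
- glue_bottle: bystander to leave alone: orange plastic glue bottle with black cap, 60 dia x 150 high; origin at the centre of its underside
- jar: bystander to leave alone: glass jar with white lid, 72 dia x 85 high; origin at the centre of its underside
- weight_a: bystander to leave alone: red painted stepped steel weight, 110 x 55 x 75 high with its stud; origin at the centre of its underside
- weight_b: bystander to leave alone: second red stepped steel weight like weight_a; origin at the centre of its underside
- discs: bystander to leave alone: two stacked dark steel discs, 90 dia x 40 high; origin at the centre of its underside
- tube_piece: bystander to leave alone: loose piece of dark square steel tube 160 long, 40 x 40; origin at the centre of its underside
- wood_block: bystander to leave alone: wooden block 90 x 50 x 25; origin at the centre of its underside
Not all that is in view belongs to the job. Several things have the shape of the plate; the one meant has the colours described above.

How it is judged:
On the way, in this order (a step that is already met when the one before it is completed fails the run):
1. the plate lies collar-down in the open fork leaf (angle between plate's own z axis and vertical above 3.04 rad and horizontal distance between plate and fork_place below 0.016 m and z of plate in the frame of fork_place between 0.007 and 0.014 m and value of joint fork below 0.1 rad), for 0.1 s.
2. the fork is folded over and the plate lies collar-up on the flat flap (angle between plate's own z axis and vertical below 0.12 rad and horizontal distance between plate and flap_place below 0.02 m and value of joint flap below 0.1 rad and value of joint fork above 2.2 rad), for 0.1 s.
3. the fork is swung back open, at least to about upright, the plate staying on the flap (value of joint fork below 1.75 rad and angle between plate's own z axis and vertical below 0.12 rad and horizontal distance between plate and flap_place below 0.02 m), for 0.1 s.
4. the plate is home over shaft and pin (horizontal distance between plate and seat below 0.003 m and horizontal distance between pin_hole and pin below 0.004 m and z of plate in the frame of seat between -0.003 and 0.003 m and angle between plate's own z axis and vertical below 0.04 rad), for 0.2 s.
At the end, for the whole second after the job is handed in: The plate lies collar-up on the stand over shaft and pin: bore within 3 mm of the shaft axis, pin hole within 4 mm of the pin, bare face within 3 mm of the block, tilt below 0.04 rad, released and at rest; the fork is open (below 1.75 rad) and every bystander is within 40 mm of its start (all of step 4 and linear speed of plate below 0.02 m/s and angular speed of plate below 0.1 rad/s and contact force between plate and the fingers below 0.1 N and value of joint fork below 1.75 rad and distance of each of glue_bottle, jar, weight_a, weight_b, discs, tube_piece, wood_block from where it was at the start of the episode below 0.04 m); the robot touches nothing.
It fails at once if a bystander is pushed or knocked more than 40 mm away (distance of any of glue_bottle, jar, weight_a, weight_b, discs, tube_piece, wood_block from where it was at the start of the episode above 0.04 m).
It also fails if it takes over 72 s, if anything falls off the work surface, if the arm or the gripper's body presses on something with over 40 N, if the wrist force passes 120 N, or if a joint passes its speed limit or range.

## Working session

There is one attempt and no reset: what is moved stays moved. The work goes in short steps, Python scripts to look and compute and a tool call to move; the robot and the scene stay as the last step left them, time stands still between calls to the robot, and variables do not carry over. Pictures are saved under pics/ and viewed, about 8 in all and at most 12, crops included, and the job is handed in when it is done.

Besides the shell and the picture viewer there is one more tool, called after "Request:" by a JSON object that holds its "fn" and its "kwargs". servo_tool: Moves the arm, as the interface text tells. Its arguments: {"type":"object","properties":{"series":{"type":"array"}},"required":["series"]}

```bash
mkdir -p pics; ls
python3 - <<'E'
from plant import arm,cams
import cv2,numpy as np
np.set_printoptions(precision=4,suppress=True)
print(arm.read_state())
for n in("scene","top"):
    s=cams.snapshot(n); cv2.imwrite(f"pics/{n}0.png",s["img"][:,:,::-1]); print(s["camera_matrix"],s["extrinsics"],s["shot"])
    for t in("plate","rest","stand","nest","fork","flap"):
        for r in cams.cut_out(t,s)[:3]: 
            m=r["mask"]; ys,xs=np.nonzero(m); print(n,t,round(r["conf"],2),r["bbox"],xs.mean().round(1),ys.mean().round(1),m.sum())
E
```

```text
pics
{'time': 0.0, 'joint_pos': array([-1.3734,  0.2771, -0.0279,  1.268 ,  0.    ,  1.4674]), 'joint_velocities': array([-0.001 , -0.0005,  0.001 , -0.0003, -0.0003, -0.0003]), 'effort': array([ -0.0005, -44.5509,  29.5202,   0.0162,  -0.0001,  -0.    ]), 'ee_pos': array([ 0.185 , -0.5962,  0.2301]), 'orientation': array([-0.0011,  0.9887,  0.1498, -0.    ]), 'force': array([-0.1832, -0.4278, -0.7677]), 'ft_torque': array([-0.0447, -0.0155,  0.0117]), 'width': 0.08548721200032186}
[[381.8245   0.     316.28  ]
 [  0.     381.8245 202.4823]
 [  0.       0.       1.    ]] [[ 0.5042  0.5457 -0.6693  1.3564]
 [ 0.8634 -0.3332  0.3788 -0.3762]
 [-0.0163 -0.7689 -0.6391  0.841 ]
 [ 0.      0.      0.      1.    ]] 1
scene plate 0.76 [361.3, 162.0, 35.9, 27.7] 378.9 175.1 508
scene plate 0.66 [255.2, 168.4, 35.7, 23.4] 273.4 184.1 519
scene plate 0.57 [337.7, 140.8, 17.5, 22.5] 345.5 152.6 290
scene rest 0.85 [354.2, 168.1, 50.7, 39.6] 376.5 188.3 827
scene stand 0.93 [147.8, 239.6, 61.2, 48.5] 178.6 263.1 1529
scene nest 0.62 [242.9, 185.4, 107.6, 94.0] 295.0 236.7 4563
scene fork 0.68 [2
[... 274 characters left out ...]
.1869 -0.9823  1.1754]
 [ 0.      0.      0.      1.    ]] 2
top plate 0.79 [195.6, 276.1, 46.8, 56.0] 217.7 303.0 1227
top plate 0.78 [207.7, 197.0, 24.8, 52.9] 219.3 224.1 1150
top plate 0.56 [311.0, 265.5, 60.7, 43.6] 341.3 287.9 1216
top rest 0.95 [202.1, 199.4, 47.1, 53.4] 228.6 226.6 1313
top stand 0.74 [451.9, 197.9, 56.4, 66.4] 479.0 230.4 2036
top stand 0.58 [351.5, 156.9, 49.0, 91.5] 378.8 193.5 1799
top nest 0.72 [313.6, 150.2, 84.8, 92.7] 357.3 193.5 5609
top fork 0.81 [351.2, 157.8, 52.1, 88.2] 378.5 193.6 1632
top flap 0.74 [149.7, 183.7, 36.3, 33.5] 169.4 199.5 604
top flap 0.7 [350.8, 152.0, 12.0, 62.9] 354.7 183.7 285
top flap 0.22 [351.7, 157.0, 50.9, 89.9] 378.5 192.8 1764
```

Run:
```python
import cv2
i=cv2.imread("pics/top0.png")[110:350,130:540]; cv2.imwrite("pics/top0c.png",cv2.resize(i,None,fx=1.95,fy=1.95,interpolation=cv2.INTER_CUBIC))
i=cv2.imread("pics/scene0.png")[120:310,130:430]; cv2.imwrite("pics/scene0c.png",cv2.resize(i,None,fx=2.6,fy=2.6,interpolation=cv2.INTER_CUBIC))
```

```text
(no output)
```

View pics/top0c.png

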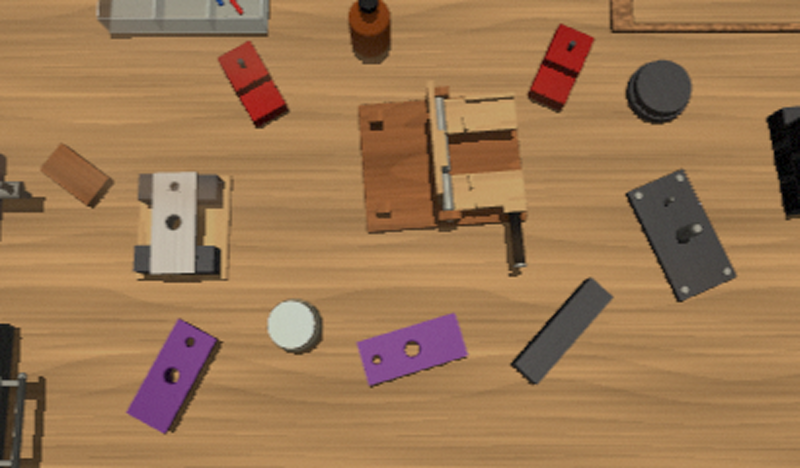

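View pics/scene0c.png

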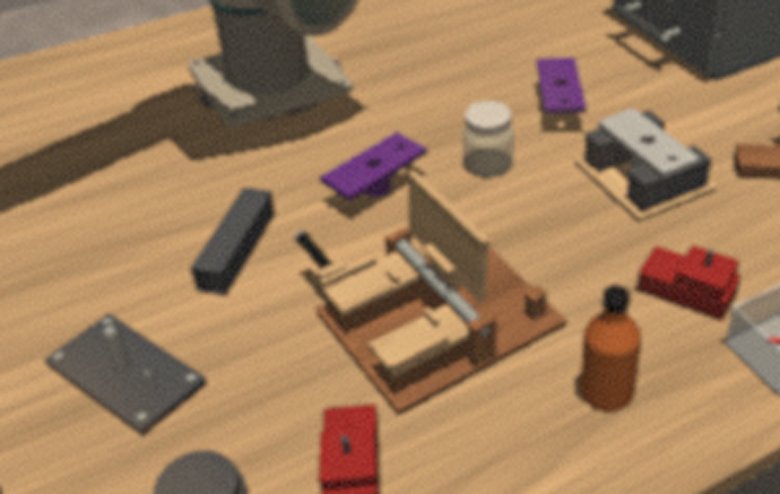

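The plate is the aluminium one at top-camera pixel (219,224), with its pin hole toward world +x. The purple plates are decoys. The nest handle is at about (394,235), and the stand's shaft is at about (481,233) with the pin up-left of it. Next I'll write the helpers and get rough positions.

```bash
cat > h.py <<'E'
import numpy as np, cv2
from scipy.spatial.transform import Rotation as R
from plant import arm,cams
np.set_printoptions(precision=4,suppress=True)
def p2w(s,u,v,z):
    E=s["extrinsics"]; d=E[:3,:3]@np.linalg.solve(s["camera_matrix"],[u,v,1]); t=(z-E[2,3])/d[2]; return E[:3,3]+t*d
def w2p(s,p):
    E=s["extrinsics"]; c=E[:3,:3].T@(np.asarray(p)-E[:3,3]); q=s["camera_matrix"]@c; return q[:2]/q[2]
def down(a): c,n=np.cos(a),np.sin(a); return np.array([[c,n,0],[n,-c,0],[0,0,-1.]])
def pose():
    st=arm.read_state(); return st["ee_pos"],R.from_quat(st["orientation"],scalar_first=True).as_matrix(),st
def plan(wps,start=None):
    "wps: (pos,yaw deg); prints turn/shift from previous pose"
    p,M,_=pose() if start is None else (*start,0)
    for q,a in wps:
        N=down(np.radians(a)); print(np.degrees(R.from_matrix(M.T@N).as_rotvec()).round(1),(M.T@(np.array(q)-p)*1000).round(1)); p,M=np.array(q),N
def shot(name,f):
    s=cams.snapshot(name); cv2.imwrite("pics/"+f,s["img"][:,:,::-1]); return s
E
python3 - <<'E'
from h import *
s=cams.snapshot("top")
P=lambda u,v,z:print((u,v),p2w(s,130+u/1.95,110+v/1.95,z))
print("plate");P(173,222,.064);P(174,186,.064)
print("stand");[P(*c,.014) for c in((628,194),(682,170),(735,275),(680,300))];P(697,230,.074);P(671,201,.04)
print("nest");[P(*c,.012) for c in((360,104),(368,232))];P(514,243,.06)
print("hinge posts");P(433,85,.072);P(450,215,.072)
w=cams.snapshot("wrist"); p,M,st=pose(); E=w["extrinsics"]
print(w["camera_matrix"],M.T@(E[:3,3]-p),M.T@E[:3,:3])
E
```

```text
plate
(173, 222) [0.5149 0.3502 0.064 ]
(174, 186) [0.5652 0.3514 0.064 ]
stand
(628, 194) [ 0.5636 -0.2906  0.014 ]
(682, 170) [ 0.599  -0.3704  0.014 ]
(735, 275) [ 0.4477 -0.4351  0.014 ]
(680, 300) [ 0.4126 -0.3554  0.014 ]
(697, 230) [ 0.5037 -0.3633  0.074 ]
(671, 201) [ 0.5491 -0.3426  0.04  ]
nest
(360, 104) [0.6983 0.0964 0.012 ]
(368, 232) [0.5082 0.0835 0.012 ]
(514, 243) [ 0.4872 -0.1177  0.06  ]
hinge posts
(433, 85) [ 0.7086 -0.0082  0.072 ]
(450, 215) [ 0.524  -0.0297  0.072 ]
[[335.995    0.     315.3189]
 [  0.     335.995  198.4525]
 [  0.       0.       1.    ]] [ 0.0762 -0.0006 -0.1436] [[-0.0004 -0.9549 -0.297 ]
 [ 1.     -0.0002 -0.0007]
 [ 0.0006 -0.297   0.9549]]
```

Run:
```python
from h import *
plan([([.30,-.45,.30],70),([.40,-.28,.32],123),([.45,-.22,.32],176)])
```

```text
[  0.    0.  -52.8] [ 153.2 -106.3  -68.7]
[  0.   0. -53.] [193.9  35.8 -20. ]
[  0.   0. -53.] [23.1 74.6  0. ]
```

Request:
{"fn": "servo_tool", "kwargs": {"series": [[[0,0,-53,153,-106,-69,100],[0,0,-53,153,-106,-69,100],[0,0,-53,153,-106,-69,100],[0,0,-53,153,-106,-69,100],[0,0,-53,153,-106,-69,100]]]}}

```text
time: 1.42
ee_pos: [0.301, -0.4496, 0.3016]
orientation: [0.001, 0.816, 0.579, -0.0]
force: [-0.7, -0.1, -0.1]
width: 0.0854
```

Request:
{"fn": "servo_tool", "kwargs": {"series": [[[0,0,-53,194,36,-20,100],[0,0,-53,194,36,-20,100],[0,0,-53,194,36,-20,100],[0,0,-53,194,36,-20,100],[0,0,-53,194,36,-20,100]]]}}

```text
time: 2.05
ee_pos: [0.4001, -0.2786, 0.3208]
orientation: [0.0, 0.471, 0.882, -0.0]
force: [0.3, -0.6, 0.4]
width: 0.0856
```

Request:
{"fn": "servo_tool", "kwargs": {"series": [[[0,0,-53,23,75,0,100],[0,0,-53,23,75,0,100],[0,0,-53,23,75,0,100],[0,0,-53,23,75,0,100],[0,0,-53,23,75,0,100]]]}}

```text
time: 2.68
ee_pos: [0.4496, -0.2195, 0.3204]
orientation: [0.0, 0.03, 1.0, -0.0]
force: [0.8, 0.3, 0.2]
width: 0.0854
```

Run:
```python
from h import *
s=shot("wrist","w1.png"); p,M,st=pose(); print(st["time"],p,st["joint_pos"],s["extrinsics"])
np.savez("w1.npz",K=s["camera_matrix"],E=s["extrinsics"])
for t in("stand","nest","fork","flap","fork_handle"):
    for r in cams.cut_out(t,s)[:2]: print(t,round(r["conf"],2),r["bbox"])
cv2.imwrite("pics/w1b.png",cv2.resize(s["img"][:,:,::-1],(800,500),interpolation=cv2.INTER_CUBIC))
```

```text
2.725 [ 0.4495 -0.2195  0.3204] [-0.5835  0.0182 -0.1421  1.4103 -0.     -0.5274] [[ 0.0598  0.9528  0.2975  0.3737]
 [ 0.9982 -0.0573 -0.0172 -0.2143]
 [ 0.0007  0.298  -0.9546  0.464 ]
 [ 0.      0.      0.      1.    ]]
stand 0.92 [154.9, 131.6, 119.1, 131.3]
nest 0.7 [385.9, 159.3, 92.6, 172.4]
nest 0.63 [375.1, 158.9, 170.8, 173.3]
fork 0.69 [383.8, 160.0, 95.8, 171.6]
flap 0.84 [459.8, 226.9, 79.4, 105.3]
fork_handle 0.64 [384.8, 163.3, 94.1, 170.2]
```

View pics/w1b.png

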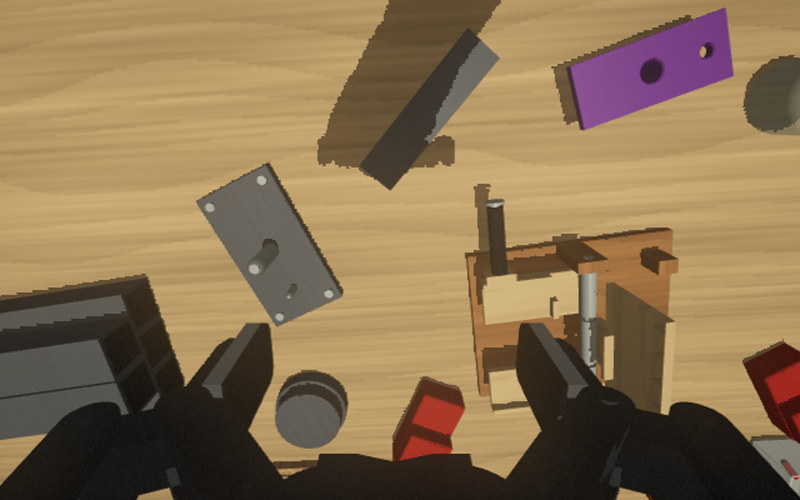

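Run:
```python
from h import *
d=np.load("w1.npz"); s=dict(camera_matrix=d["K"],extrinsics=d["E"])
P=lambda u,v,z:p2w(s,u/1.25,v/1.25,z)
c=[P(*q,.014) for q in((198,202),(270,163),(343,293),(277,325))]
print(np.array(c),np.mean(c,0)); print("tip",P(256,267,.074),"pintip",P(291,296,.040))
print("handle",P(496,202,.06),P(500,273,.06)); print("rod",P(588,272,.06),P(590,365,.06))
print("base",P(468,254,.012),P(671,229,.012))
e=P(671,229,.012)-P(468,254,.012); print(np.linalg.norm(e),np.degrees(np.arctan2(-e[0],e[1])))
```

```text
[[ 0.4489 -0.4317  0.014 ]
 [ 0.4122 -0.3476  0.014 ]
 [ 0.5649 -0.2849  0.014 ]
 [ 0.6013 -0.3673  0.014 ]] [ 0.5068 -0.3579  0.014 ]
tip [ 0.5066 -0.3585  0.074 ] pintip [ 0.554  -0.3381  0.04  ]
handle [ 0.4586 -0.1196  0.06  ] [ 0.5329 -0.1146  0.06  ]
rod [ 0.5372 -0.0245  0.06  ] [ 0.6476 -0.0138  0.06  ]
base [ 0.5266 -0.1393  0.012 ] [0.5109 0.0863 0.012 ]
0.22619431000743984 3.9887940025031186
```

Stand is at about (0.507,-0.358), yaw 23°. The nest origin is about (0.613,-0.021), yaw about 4.5°. The handle is at (0.496,-0.118). Now over to the plate for a close look.

Run:
```python
from h import *
plan([([.465,.07,.29],178),([.48,.35,.25],181)])
```

```text
[-0.   0.  -1.9] [  4.1 290.   30.3]
[ 0.  0. -3.] [ -5.2 280.4  40. ]
```

Request:
{"fn": "servo_tool", "kwargs": {"series": [[[0,0,-2,4,290,30,100],[0,0,-2,4,290,30,100],[0,0,-2,4,290,30,100],[0,0,-2,4,290,30,100],[0,0,-2,4,290,30,100]]]}}

```text
time: 3.6
ee_pos: [0.4642, 0.0724, 0.2902]
orientation: [0.0, 0.015, 1.0, 0.0]
force: [0.8, -1.2, -0.3]
width: 0.0854
```

Request:
{"fn": "servo_tool", "kwargs": {"series": [[[0,0,-3,-5,280,40,100],[0,0,-3,-5,280,40,100],[0,0,-3,-5,280,40,100],[0,0,-3,-5,280,40,100],[0,0,-3,-5,280,40,100]]]}}

```text
time: 4.22
ee_pos: [0.4777, 0.3526, 0.2495]
orientation: [-0.0, -0.011, 1.0, 0.0]
force: [0.3, -0.0, 0.2]
width: 0.0856
```

Run:
```python
from h import *
s=shot("wrist","w2.png"); p,M,st=pose(); print(st["time"],p,M)
np.savez("w2.npz",K=s["camera_matrix"],E=s["extrinsics"])
for r in cams.cut_out("plate",s)[:2]:
    print(round(r["conf"],2),r["bbox"]); m=r["mask"].astype(np.uint8)
    c=max(cv2.findContours(m,0,2)[0],key=cv2.contourArea); b=cv2.boxPoints(cv2.minAreaRect(c)); print(b.round(1).tolist())
    w=np.array([p2w(s,*q,.064) for q in b]); print(w,w.mean(0))
cv2.imwrite("pics/w2b.png",cv2.resize(s["img"][80:360,160:480,::-1],None,fx=2.4,fy=2.1,interpolation=cv2.INTER_CUBIC) if 0 else cv2.resize(s["img"][90:350,160:480,::-1],None,fx=2.25,fy=2.25,interpolation=cv2.INTER_CUBIC))
```

```text
4.275 [0.4779 0.3552 0.2488] [[-0.9997 -0.0242 -0.0007]
 [-0.0242  0.9997  0.0028]
 [ 0.0006  0.0028 -1.    ]]
0.86 [0.0, 0.0, 57.8, 54.6]
[[0.0, 55.0], [0.0, 0.0], [56.0, 0.0], [56.0, 55.0]]
[[0.3746 0.0657 0.064 ]
 [0.3303 0.077  0.064 ]
 [0.3292 0.1255 0.064 ]
 [0.3735 0.1164 0.064 ]] [0.3519 0.0962 0.064 ]
0.74 [1.0, 181.4, 127.3, 177.1]
[[-9.399999618530273, 189.1999969482422], [120.5999984741211, 182.0], [130.10000610351562, 352.3999938964844], [0.0, 359.70001220703125]]
[[ 0.5017  0.0238  0.064 ]
 [ 0.4912  0.157   0.064 ]
 [ 0.7021  0.1367  0.064 ]
 [ 0.7162 -0.0214  0.064 ]] [0.6028 0.074  0.064 ]
```

View pics/w2b.png

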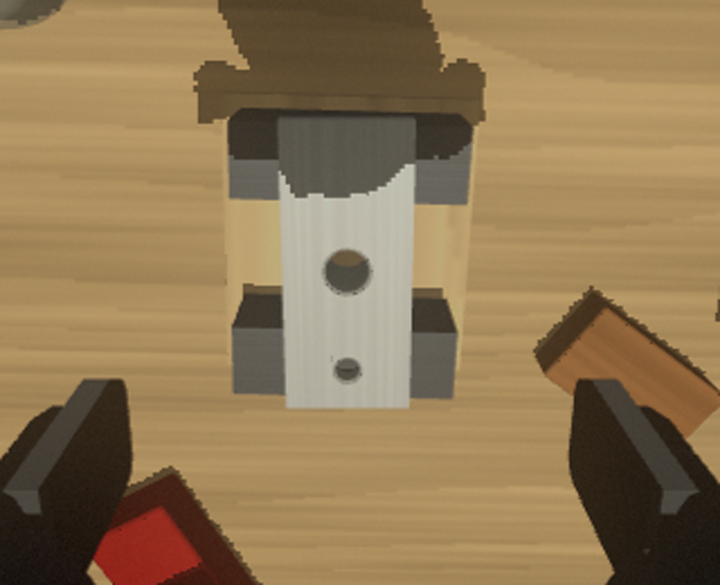

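Run:
```python
from h import *
d=np.load("w2.npz"); s=dict(camera_matrix=d["K"],extrinsics=d["E"])
P=lambda u,v,z=.064:p2w(s,160+u/2.25,90+v/2.25,z)
b,h=P(347,271.5),P(347,370); print(b,h,np.degrees(np.arctan2(*(h-b)[1::-1])))
c=np.array([P(*q) for q in((279,117),(415,117),(409,408),(286,408))]); print(c,c.mean(0))
t=np.array([P(*q,.054) for q in((228,204),(467,204),(454,398),(232,393))]);print(t)
p,M,st=pose(); print(p)
plan([([b[0],b[1],.15],181),([b[0],b[1],.037],181)])
```

```text
[0.5176 0.3532 0.064 ] [0.5678 0.3543 0.064 ] 1.2149253977698622
[[0.4474 0.3222 0.064 ]
 [0.4461 0.3812 0.064 ]
 [0.5877 0.385  0.064 ]
 [0.589  0.3249 0.064 ]] [0.5175 0.3533 0.064 ]
[[0.4893 0.2976 0.054 ]
 [0.4869 0.408  0.054 ]
 [0.5872 0.4084 0.054 ]
 [0.5868 0.2971 0.054 ]]
[0.4778 0.3527 0.2491]
[ 0.  -0.1  0.4] [-40.   -0.4  99.1]
[0. 0. 0.] [  0.   0. 113.]
```

Request:
{"fn": "servo_tool", "kwargs": {"series": [[[0,0,0,-40,0,60,100],[0,0,0,-40,0,110,100],[0,0,0,-40,0,160,100],[0,0,0,-40,0,195,100],[0,0,0,-40,0,212,100]]]}}

```text
time: 4.95
ee_pos: [0.5168, 0.3488, 0.0361]
orientation: [-0.002, -0.01, 1.0, -0.001]
force: [-0.7, 0.8, 0.3]
width: 0.0852
```

Request:
{"fn": "servo_tool", "kwargs": {"series": [[[0,0,0,0,0,0,60],[0,0,0,0,0,0,50],[0,0,0,0,0,0,50],[0,0,0,0,0,0,50],[0,0,0,0,0,0,50]]]}}

```text
time: 5.58
ee_pos: [0.5195, 0.3512, 0.04]
orientation: [0.001, -0.011, 1.0, 0.001]
force: [0.8, -1.0, 5.9]
width: 0.0588
```

Run:
```python
from h import *
p,M,st=pose(); print(p,st["width"],st["force"])
plan([([p[0],p[1],.15],182),([.55,.22,.25],182),([.620,-.06,.25],184.5),([.620,-.098,.11],184.5)])
```

```text
[0.5195 0.3512 0.04  ] 0.058804958216999714 [ 0.7648 -1.0294  5.9475]
[ 0.1  0.2 -0.8] [  -0.3    0.1 -110. ]
[0. 0. 0.] [ -25.9 -132.2 -100. ]
[ 0.   0.  -2.5] [ -60.2 -282.3    0. ]
[0. 0. 0.] [  3.  -37.9 140. ]
```

Request:
{"fn": "servo_tool", "kwargs": {"series": [[[0,0,0,0,0,-40,50],[0,0,0,0,0,-90,50],[0,0,0,-5,-20,-140,50],[0,0,0,-13,-70,-180,50],[0,0,0,-26,-130,-210,50]]]}}

```text
time: 6.2
ee_pos: [0.5453, 0.2275, 0.2463]
orientation: [0.001, -0.012, 1.0, 0.0]
force: [0.7, 0.1, -3.7]
width: 0.0589
```

Request:
{"fn": "servo_tool", "kwargs": {"series": [[[0,0,-1,-15,-60,0,50],[0,0,-2,-30,-120,0,50],[0,0,-3,-45,-180,0,50],[0,0,-3,-55,-240,0,50],[0,0,-3,-60,-282,0,50]]]}}

```text
time: 6.82
ee_pos: [0.6109, -0.0552, 0.2436]
orientation: [-0.001, -0.036, 0.999, 0.0]
force: [0.5, 0.0, -3.3]
width: 0.0587
```

Request:
{"fn": "servo_tool", "kwargs": {"series": [[[0,0,0,0,-20,20,50],[0,0,0,3,-38,60,50],[0,0,0,3,-38,100,50],[0,0,0,3,-38,140,50],[0,0,0,3,-38,140,50]]]}}

```text
time: 7.45
ee_pos: [0.6063, -0.0896, 0.0999]
orientation: [-0.005, -0.037, 0.999, 0.002]
force: [-0.5, -0.5, -3.2]
width: 0.0583
```

Run:
```python
from h import *
s=shot("wrist","w3.png"); p,M,st=pose(); print(st["time"],p,M,st["width"],st["force"])
np.savez("w3.npz",K=s["camera_matrix"],E=s["extrinsics"])
cv2.imwrite("pics/w3b.png",cv2.resize(s["img"][60:400,120:520,::-1],None,fx=1.75,fy=1.75,interpolation=cv2.INTER_CUBIC))
```

```text
7.5 [ 0.6089 -0.0901  0.1027] [[-0.9972 -0.0739 -0.0056]
 [-0.074   0.9973  0.0015]
 [ 0.0055  0.0019 -1.    ]] 0.05880572158307919 [-0.2964 -0.1248 -3.3324]
```

View pics/w3b.png

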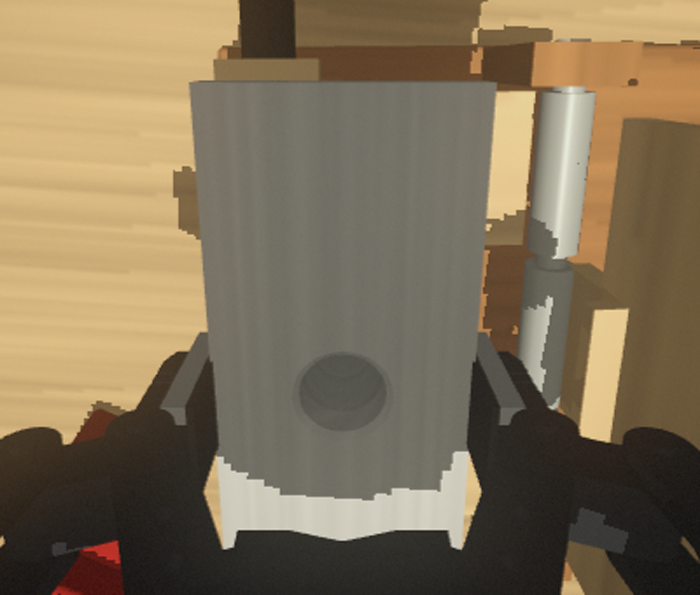

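Run:
```python
from h import *
d=np.load("w3.npz"); s=dict(camera_matrix=d["K"],extrinsics=d["E"])
P=lambda u,v,z:p2w(s,120+u/1.75,60+v/1.75,z)
zp=.1027+.024
print("bore",P(343,392,zp),"end",P(190,82,zp),P(495,82,zp))
o=np.array([.613,-.0225]);a=np.radians(4.2); C=np.array([[np.cos(a),np.sin(a)],[-np.sin(a),np.cos(a)]])
N=lambda u,v,z:(C@(P(u,v,z)[:2]-o)*1000).round(1)
print("post",N(535,45,.072),N(640,42,.072),N(532,88,.072),N(636,85,.072))
print("rod",N(567,95,.066),N(555,250,.066))
print("pad",N(495,90,.0545),N(535,90,.0545),N(490,213,.0545))
print("wall",N(215,60,.064),N(318,60,.064)); print("flapedge",N(628,118,.17))
print("handle",N(242,10,.068),N(296,10,.068))
```

```text
bore [ 0.6026 -0.089   0.1267] end [ 0.5372 -0.1234  0.1267] [ 0.5329 -0.0647  0.1267]
post [-91.5 -11.8] [-92.3  17.4] [-79.9 -11.5] [-80.8  18. ]
rod [-77.7   0.9] [-29.8   2.4]
pad [-78.7 -17.5] [-78.7  -5. ] [-39.1 -16.2]
wall [ -87.6 -102.6] [-87.6 -72.5]
flapedge [-79.8 -30.4]
handle [-100.9  -93.5] [-100.9  -78.4]
```

Run:
```python
from h import *
p,M,st=pose(); print(p)
plan([(p+[.018,-.006,-.017],185)])
```

```text
[ 0.6089 -0.0901  0.1027]
[ 0.1 -0.3 -0.8] [-17.6  -7.3  16.9]
```

Request:
{"fn": "servo_tool", "kwargs": {"series": [[[0,0,-1,-10,-4,9,50],[0,0,-1,-18,-7,17,50],[0,0,-1,-18,-7,17,50],[0,0,-1,-18,-7,17,50]]]}}

```text
time: 8.0
ee_pos: [0.6299, -0.0964, 0.0882]
orientation: [0.0, -0.046, 0.999, -0.0]
force: [0.8, -0.2, -2.6]
width: 0.0588
```

Run:
```python
from h import *
s=shot("wrist","w4.png"); p,M,st=pose(); print(st["time"],p,M,st["width"],st["force"])
np.savez("w4.npz",K=s["camera_matrix"],E=s["extrinsics"])
cv2.imwrite("pics/w4b.png",cv2.resize(s["img"][60:340,150:470,::-1],None,fx=2.2,fy=2.1,interpolation=cv2.INTER_CUBIC))
```

```text
8.05 [ 0.6298 -0.0964  0.0882] [[-0.9958 -0.0913  0.0002]
 [-0.0913  0.9958 -0.0001]
 [-0.0002 -0.0001 -1.    ]] 0.05846997020109347 [ 0.4607  0.0599 -3.1193]
```

View pics/w4b.png

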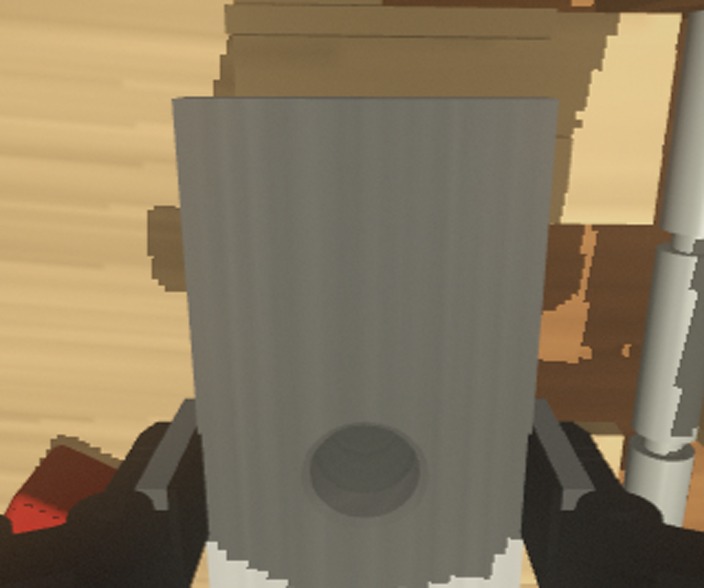

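Run:
```python
from h import *
d=np.load("w4.npz"); s=dict(camera_matrix=d["K"],extrinsics=d["E"])
P=lambda u,v,z:p2w(s,150+u/2.2,60+v/2.1,z)
zp=.0882+.024
print("bore",P(365,469,zp),"end",P(173,98,zp),P(557,98,zp), "hp edges",P(196,400,zp),P(541,400,zp))
a,b=P(600,224,.0545),P(610,433,.0545); print("pad inner",a,b,(a+b)/2,np.linalg.norm(a-b))
print("wall line",P(390,36,.064),P(390,36,.0545),"outer",P(400,5,.064),P(400,5,.0545))
print("pad hinge edge",P(658,220,.0545),"rod",P(697,100,.066),P(675,300,.066))
print("edge1",P(560,224,.0545),P(650,224,.0545), "fork left",P(226,20,.0545))
```

```text
bore [ 0.6272 -0.0958  0.1122] end [ 0.5612 -0.1319  0.1122] [ 0.5557 -0.0722  0.1122] hp edges [ 0.6154 -0.1271  0.1122] [ 0.6098 -0.0659  0.1122]
pad inner [ 0.5863 -0.0418  0.0545] [ 0.6451 -0.028   0.0545] [ 0.6157 -0.0349  0.0545] 0.06035542882733139
wall line [ 0.5464 -0.0977  0.064 ] [ 0.5459 -0.0974  0.0545] outer [ 0.5398 -0.0963  0.064 ] [ 0.5389 -0.0959  0.0545]
pad hinge edge [ 0.584  -0.0279  0.0545] rod [ 0.554  -0.0301  0.066 ] [ 0.6015 -0.0245  0.066 ]
edge1 [ 0.5872 -0.0515  0.0545] [ 0.5852 -0.0296  0.0545] fork left [ 0.5457 -0.1344  0.0545]
```

Request:
{"fn": "servo_tool", "kwargs": {"series": [[[0,0,0,6,0,6,50],[0,0,0,6,0,20,50],[0,0,0,6,0,36,50],[0,0,0,6,0,45,50],[0,0,0,6,0,47,50]]]}}

```text
time: 8.68
ee_pos: [0.6229, -0.0967, 0.0405]
orientation: [-0.001, -0.046, 0.999, 0.0]
force: [-4.6, 1.1, 7.2]
width: 0.0584
```

Request:
{"fn": "servo_tool", "kwargs": {"series": [[[0,0,0,0,0,0,50],[0,0,0,0,0,1,50]]]}}

```text
time: 8.93
ee_pos: [0.624, -0.097, 0.0405]
orientation: [0.0, -0.046, 0.999, -0.0]
force: [-3.4, -0.1, 6.6]
width: 0.0584
```

Request:
{"fn": "servo_tool", "kwargs": {"series": [[[0,0,0,0,0,0,82],[0,0,0,0,0,0,82],[0,0,0,0,0,0,82],[0,0,0,0,0,-40,82],[0,0,0,0,0,-100,82]]]}}

```text
time: 9.55
ee_pos: [0.6217, -0.0965, 0.1383]
orientation: [-0.003, -0.046, 0.999, 0.001]
force: [0.8, -1.0, 1.6]
width: 0.0698
```

Run:
```python
from h import *
s=shot("wrist","w5.png"); p,M,st=pose(); print(st["time"],p,M,st["width"],st["force"])
np.savez("w5.npz",K=s["camera_matrix"],E=s["extrinsics"])
cv2.imwrite("pics/w5b.png",cv2.resize(s["img"][60:400,120:520,::-1],None,fx=1.75,fy=1.75,interpolation=cv2.INTER_CUBIC))
plan([([.498,-.1235,.10],185.3),([.498,-.1235,.041],185.3)])
```

```text
9.6 [ 0.6281 -0.0981  0.1496] [[-0.9958 -0.0914  0.0112]
 [-0.0914  0.9958 -0.003 ]
 [-0.0109 -0.004  -0.9999]] 0.06988654974946491 [ 1.8468 -2.2919  6.0331]
[-0.2  0.6 -0.1] [132.4 -13.2  48.2]
[0. 0. 0.] [ 0.  0. 59.]
```

View pics/w5b.png

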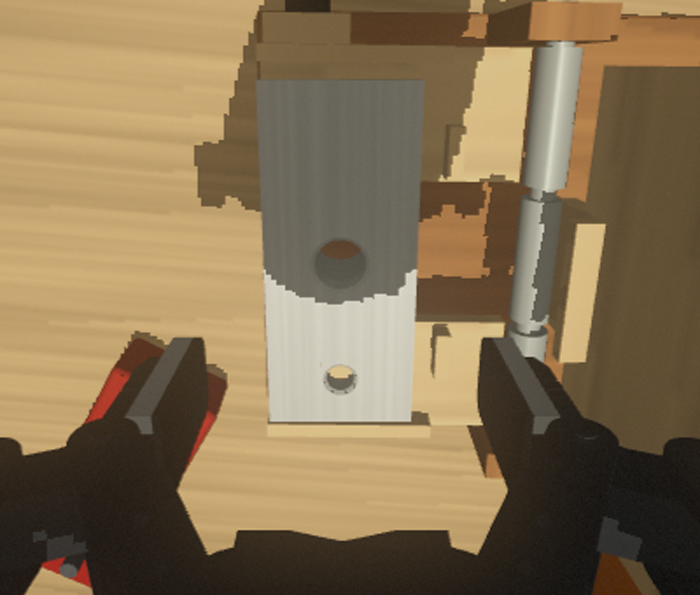

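Plate sits collar-down in the fork with both ends inside the walls, about 7 mm off the ledge. Next is the handle.

Request:
{"fn": "servo_tool", "kwargs": {"series": [[[0,0,0,50,-6,-5,70],[0,0,0,100,-12,0,65],[0,0,0,131,-13,15,60],[0,0,0,131,-13,40,60],[0,0,0,131,-13,40,60]]]}}

```text
time: 10.22
ee_pos: [0.4925, -0.1213, 0.0984]
orientation: [-0.002, -0.045, 0.999, 0.001]
force: [-0.2, -0.8, 0.3]
width: 0.0507
```

Run:
```python
from h import *
s=shot("wrist","w6.png"); p,M,st=pose(); print(st["time"],p,M,st["width"],st["force"])
g=cv2.cvtColor(s["img"],cv2.COLOR_RGB2GRAY)
a=np.radians(5.3); o=np.array([.6145,-.022]); 
for x in(-.16,-.125,-.09): 
    q=o+np.array([[np.cos(a),-np.sin(a)],[np.sin(a),np.cos(a)]])@[x,-.09]; print(x,q,w2p(s,[*q,.06]))
for v in range(60,380,20): 
    r=g[v,250:390]; d=np.nonzero(r<45)[0]; print(v,(d.min()+250,d.max()+250,len(d)) if len(d) else "")
plan([([.498,-.1235,.041],185.3)])
```

```text
10.275 [ 0.494  -0.1218  0.0995] [[-0.9958 -0.0911 -0.001 ]
 [-0.0911  0.9958  0.0004]
 [ 0.001   0.0005 -1.    ]] 0.051287931443704256 [1.2099 1.4038 1.1709]
-0.16 [ 0.4635 -0.1264] [309.549  181.1531]
-0.125 [ 0.4983 -0.1232] [309.9634 238.7809]
-0.09 [ 0.5332 -0.1199] [310.3368 290.6986]
60 
80 
100 
120 
140 
160 
180 (np.int64(305), np.int64(331), 9)
200 (np.int64(305), np.int64(331), 27)
220 (np.int64(307), np.int64(330), 21)
240 (np.int64(313), np.int64(329), 11)
260 (np.int64(320), np.int64(380), 14)
280 (np.int64(371), np.int64(388), 18)
300 (np.int64(374), np.int64(389), 16)
320 (np.int64(250), np.int64(389), 11)
340 (np.int64(386), np.int64(389), 4)
360 (np.int64(382), np.int64(389), 8)
[ 0.  -0.1 -0.1] [-3.9 -2.1 58.5]
```

Request:
{"fn": "servo_tool", "kwargs": {"series": [[[0,0,0,-4,3,25,60],[0,0,0,-4,3,48,60],[0,0,0,-4,3,58,60],[0,0,0,-4,3,58,10],[0,0,0,-4,3,58,10]]]}}

```text
time: 10.9
ee_pos: [0.4993, -0.1193, 0.0429]
orientation: [0.001, -0.046, 0.999, -0.001]
force: [0.4, -11.8, 0.1]
width: 0.0158
```

Request:
{"fn": "servo_tool", "kwargs": {"series": [[[0,0,0,0,0,0,10],[0,0,0,0,0,0,10],[0,0,0,0,0,0,10]]]}}

```text
time: 11.28
ee_pos: [0.4994, -0.1195, 0.043]
orientation: [0.001, -0.045, 0.999, -0.001]
force: [-0.6, -3.5, 5.1]
width: 0.014
```

Run:
```python
from h import *
p,M,st=pose(); print(st["time"],p,M,st["width"],st["force"])
# arc about hinge axis: handle at angle th
a=np.radians(5); y=np.array([-np.sin(a),np.cos(a),0]); z=np.array([0,0,1.])
for d in range(0,190,10):
    t=np.radians(d); w=.09*(1-np.cos(t))*y+.09*np.sin(t)*z; print(d,(M.T@w*1000).round(1))
```

```text
11.275 [ 0.4994 -0.1195  0.043 ] [[-0.9959 -0.0908  0.0023]
 [-0.0908  0.9959 -0.0019]
 [-0.0021 -0.0021 -1.    ]] 0.014030416980174511 [-0.5726 -3.4527  5.0707]
0 [0. 0. 0.]
10 [ -0.    1.3 -15.6]
20 [ -0.1   5.4 -30.8]
30 [ -0.1  12.  -45. ]
40 [ -0.2  20.9 -57.9]
50 [ -0.3  32.  -69. ]
60 [ -0.3  44.8 -78. ]
70 [ -0.4  59.  -84.7]
80 [ -0.5  74.2 -88.8]
90 [ -0.5  89.8 -90.2]
100 [ -0.6 105.4 -88.9]
110 [ -0.6 120.6 -84.8]
120 [ -0.7 134.8 -78.2]
130 [ -0.7 147.7 -69.3]
140 [ -0.7 158.8 -58.2]
150 [ -0.7 167.8 -45.4]
160 [ -0.7 174.5 -31.1]
170 [ -0.7 178.6 -16. ]
180 [ -0.7 180.   -0.4]
```

Request:
{"fn": "servo_tool", "kwargs": {"series": [[[0,0,0,0,1,-15,10],[0,0,0,0,5,-31,10],[0,0,0,0,12,-45,10],[0,0,0,0,21,-58,10],[0,0,0,0,32,-69,10]]]}}

```text
time: 11.9
ee_pos: [0.4968, -0.0883, 0.1113]
orientation: [0.001, -0.045, 0.999, -0.002]
force: [4.4, -5.1, -5.4]
width: 0.0141
```

Request:
{"fn": "servo_tool", "kwargs": {"series": [[[0,0,0,0,9,-6,10],[0,0,0,0,18,-12,10],[0,0,0,0,29,-16,10],[0,0,0,0,39,-19,10],[0,0,0,0,50,-21,10]]]}}

```text
time: 12.52
ee_pos: [0.4928, -0.0381, 0.1328]
orientation: [0.002, -0.045, 0.999, -0.002]
force: [5.8, -5.7, -3.9]
width: 0.0137
```

Request:
{"fn": "servo_tool", "kwargs": {"series": [[[0,0,0,0,11,0,10],[0,0,0,0,22,1,10],[0,0,0,0,33,3,10],[0,0,0,0,43,7,10],[0,0,0,0,53,12,10]]]}}

```text
time: 13.15
ee_pos: [0.4887, 0.0148, 0.1213]
orientation: [0.003, -0.045, 0.999, -0.002]
force: [4.4, -5.9, 0.8]
width: 0.0137
```

Run:
```python
from h import *
s=cams.snapshot("scene"); p,M,st=pose(); print(st["time"],p,st["width"],st["force"],st["joint_pos"])
cv2.imwrite("pics/s7.png",cv2.resize(s["img"][150:290,200:400,::-1],None,fx=3,fy=3,interpolation=cv2.INTER_CUBIC))
```

```text
13.2 [0.4886 0.0161 0.1205] 0.014170736241729246 [ 4.9242 -3.5908 -0.3596] [-0.099   0.1216 -0.4667  0.9765 -0.0007 -0.1905]
```

View pics/s7.png

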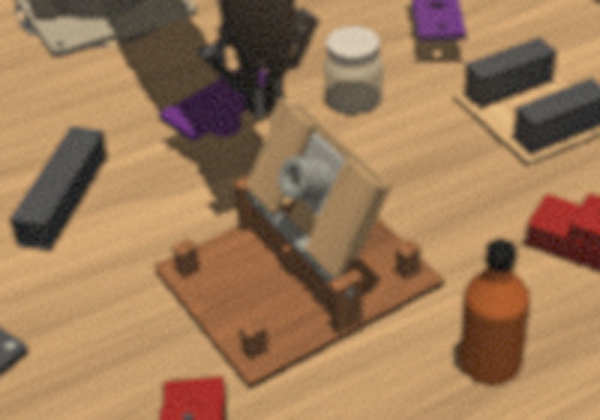

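Request:
{"fn": "servo_tool", "kwargs": {"series": [[[0,0,0,0,15,11,10],[0,0,0,0,28,25,10],[0,0,0,0,37,41,10],[0,0,0,0,43,59,10],[0,0,0,0,45,71,10]]]}}

```text
time: 13.82
ee_pos: [0.4852, 0.0598, 0.0495]
orientation: [0.003, -0.046, 0.999, -0.002]
force: [5.2, -7.3, 2.9]
width: 0.0142
```

Request:
{"fn": "servo_tool", "kwargs": {"series": [[[0,0,0,0,0,4,10],[0,0,0,0,0,6,10],[0,0,0,0,0,6,10],[0,0,0,0,0,6,10]]]}}

```text
time: 14.32
ee_pos: [0.4851, 0.06, 0.0437]
orientation: [0.003, -0.045, 0.999, -0.001]
force: [5.6, -3.8, -1.1]
width: 0.0141
```

Request:
{"fn": "servo_tool", "kwargs": {"series": [[[0,0,0,0,-1,-12,10],[0,0,0,0,-4,-28,10],[0,0,0,0,-10,-42,10],[0,0,0,0,-19,-55,10],[0,0,0,0,-32,-69,10]]]}}

```text
time: 14.95
ee_pos: [0.4875, 0.0288, 0.1117]
orientation: [0.003, -0.046, 0.999, 0.0]
force: [10.9, -4.8, -14.8]
width: 0.0143
```

Request:
{"fn": "servo_tool", "kwargs": {"series": [[[0,0,0,0,-16,-10,10],[0,0,0,0,-33,-17,10],[0,0,0,0,-52,-21,10],[0,0,0,0,-70,-20,10],[0,0,0,0,-89,-16,10]]]}}

```text
time: 15.58
ee_pos: [0.4944, -0.0581, 0.1286]
orientation: [0.002, -0.046, 0.999, 0.003]
force: [5.8, 6.0, -4.7]
width: 0.0143
```

Request:
{"fn": "servo_tool", "kwargs": {"series": [[[0,0,0,0,-17,8,10],[0,0,0,0,-32,20,10],[0,0,0,0,-44,34,10],[0,0,0,0,-53,51,10],[0,0,0,0,-57,66,10]]]}}

```text
time: 16.2
ee_pos: [0.4991, -0.1177, 0.0609]
orientation: [0.001, -0.045, 0.999, -0.001]
force: [6.0, 1.5, 2.7]
width: 0.0143
```

Request:
{"fn": "servo_tool", "kwargs": {"series": [[[0,0,0,0,0,0,60],[0,0,0,0,0,0,60],[0,0,0,0,0,-30,60],[0,0,0,0,0,-80,80],[0,0,0,0,0,-140,80]]]}}

```text
time: 16.82
ee_pos: [0.4956, -0.1159, 0.2016]
orientation: [-0.003, -0.046, 0.999, 0.001]
force: [0.5, -0.8, -0.2]
width: 0.0683
```

Request:
{"fn": "servo_tool", "kwargs": {"series": [[[0,0,0,-30,50,-30,80],[0,0,0,-60,100,-50,80],[0,0,0,-85,160,-50,80],[0,0,0,-85,160,-50,80],[0,0,0,-85,160,-50,80]]]}}

```text
time: 17.45
ee_pos: [0.5669, 0.0507, 0.251]
orientation: [-0.001, -0.046, 0.999, -0.0]
force: [-1.4, -1.7, -0.5]
width: 0.0683
```

Run:
```python
from h import *
s=shot("wrist","w8.png"); p,M,st=pose(); print(st["time"],p,M,st["width"],st["force"])
np.savez("w8.npz",K=s["camera_matrix"],E=s["extrinsics"])
cv2.imwrite("pics/w8b.png",cv2.resize(s["img"][60:360,130:510,::-1],None,fx=2,fy=2,interpolation=cv2.INTER_CUBIC))
```

```text
17.5 [0.5669 0.0499 0.251 ] [[-0.9958 -0.0911 -0.0023]
 [-0.0911  0.9958 -0.0009]
 [ 0.0024 -0.0007 -1.    ]] 0.06835966796747882 [0.1596 0.1876 0.3723]
```

View pics/w8b.png

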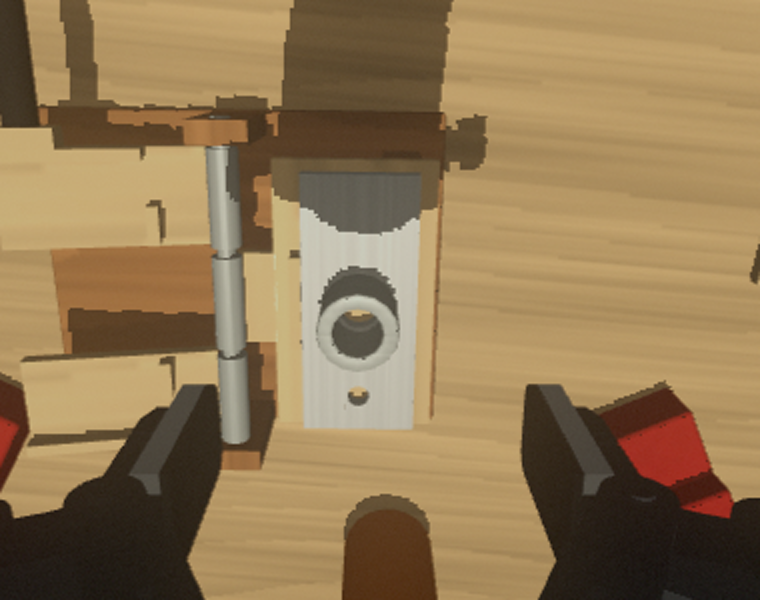

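Run:
```python
from h import *
d=np.load("w8.npz"); s=dict(camera_matrix=d["K"],extrinsics=d["E"])
P=lambda u,v,z:p2w(s,130+u/2,60+v/2,z)
k=P(358,333,.0995); print("collar",k,"pinhole",P(358,397,.0645),"inner far",P(358,412,.0645))
c=np.array([P(*q,.0645) for q in((300,172),(421,172),(413,430),(303,430))]);print(c,c.mean(0))
print("yaw",np.degrees(np.arctan2(*((c[2]+c[3]-c[0]-c[1])[1::-1]))))
print("bottle",P(388,505,.0))
p,M,st=pose(); print(p)
plan([([k[0],k[1],.14],185.5),([k[0],k[1],.070],185.5)])
```

```text
collar [0.6107 0.0494 0.0995] pinhole [0.6621 0.0533 0.0645] inner far [0.6712 0.0541 0.0645]
[[0.5428 0.0143 0.0645]
 [0.5374 0.0735 0.0645]
 [0.6795 0.0854 0.0645]
 [0.6851 0.0247 0.0645]] [0.6112 0.0495 0.0645]
yaw 4.480403032085261
bottle [0.7755 0.0827 0.    ]
[0.5669 0.0499 0.251 ]
[-0.  -0.1 -0.3] [-43.9  -4.4 110.9]
[0. 0. 0.] [ 0.  0. 70.]
```

Request:
{"fn": "servo_tool", "kwargs": {"series": [[[0,0,0,-44,-4,50,80],[0,0,0,-44,-4,105,80],[0,0,0,-44,-4,145,80],[0,0,0,-44,-4,172,80],[0,0,0,-44,-4,181,80]]]}}

```text
time: 18.12
ee_pos: [0.6096, 0.0487, 0.0684]
orientation: [-0.003, -0.044, 0.999, -0.0]
force: [0.3, -0.3, -0.7]
width: 0.0684
```

Request:
{"fn": "servo_tool", "kwargs": {"series": [[[0,0,0,0,0,0,60],[0,0,0,0,0,0,30],[0,0,0,0,0,0,30],[0,0,0,0,0,0,30],[0,0,0,0,0,0,30]]]}}

```text
time: 18.75
ee_pos: [0.6134, 0.0499, 0.0727]
orientation: [0.001, -0.046, 0.999, -0.001]
force: [-1.3, -3.1, 6.3]
width: 0.0386
```

Run:
```python
from h import *
p,M,st=pose(); print(p,st["joint_pos"])
u=np.array([np.cos(np.radians(23)),np.sin(np.radians(23))]); t=np.array([.507,-.359])+.115*u; print(t)
plan([([p[0],p[1],.25],185.3),([.613,-.15,.25],194),([*t,.25],203.5)])
```

```text
[0.6134 0.0499 0.0727] [-0.023   0.3803 -0.2389  0.9489 -0.0017 -0.1141]
[ 0.6129 -0.3141]
[-0.1  0.1 -0.1] [  -0.4   -0.4 -177.3]
[ 0.   0.  -8.7] [  18.8 -199.     0. ]
[ 0.   0.  -9.5] [  39.8 -159.2    0. ]
```

Request:
{"fn": "servo_tool", "kwargs": {"series": [[[0,0,0,0,0,-30,30],[0,0,0,0,0,-75,30],[0,0,0,0,0,-125,30],[0,0,0,0,0,-170,30],[0,0,0,0,0,-178,30]]]}}

```text
time: 19.38
ee_pos: [0.6144, 0.0512, 0.2525]
orientation: [0.004, -0.046, 0.999, 0.0]
force: [0.2, -1.0, -3.6]
width: 0.0387
```

Request:
{"fn": "servo_tool", "kwargs": {"series": [[[0,0,-2,4,-40,0,30],[0,0,-4,9,-90,0,30],[0,0,-6,14,-140,0,30],[0,0,-8,18,-185,0,30],[0,0,-9,19,-199,0,30]]]}}

```text
time: 20.0
ee_pos: [0.6101, -0.1513, 0.2457]
orientation: [-0.002, -0.123, 0.992, 0.001]
force: [-0.5, 1.0, -3.3]
width: 0.0387
```

Request:
{"fn": "servo_tool", "kwargs": {"series": [[[0,0,-3,12,-50,0,30],[0,0,-6,25,-100,0,30],[0,0,-9,40,-150,0,30],[0,0,-9,40,-159,0,30],[0,0,-9,40,-159,0,30]]]}}

```text
time: 20.62
ee_pos: [0.6109, -0.3129, 0.2462]
orientation: [-0.001, -0.201, 0.98, 0.002]
force: [0.4, 0.2, -3.4]
width: 0.0385
```

Request:
{"fn": "servo_tool", "kwargs": {"series": [[[0,0,0,0,0,0,30],[0,0,0,0,0,0,30]]]}}

```text
time: 20.88
ee_pos: [0.6118, -0.3117, 0.2487]
orientation: [-0.0, -0.202, 0.979, 0.0]
force: [0.1, 0.3, -3.9]
width: 0.0386
```

Run:
```python
from h import *
s=shot("wrist","w9.png"); p,M,st=pose(); print(st["time"],p,M,st["width"],st["force"])
np.savez("w9.npz",K=s["camera_matrix"],E=s["extrinsics"])
cv2.imwrite("pics/w9b.png",cv2.resize(s["img"][0:280,150:490,::-1],None,fx=2.1,fy=2.1,interpolation=cv2.INTER_CUBIC))
```

```text
20.925 [ 0.6119 -0.3119  0.2489] [[-0.9183 -0.396  -0.0001]
 [-0.396   0.9183  0.0003]
 [-0.0001  0.0003 -1.    ]] 0.03831664985160361 [ 0.0878 -0.3989 -3.7845]
```

View pics/w9b.png

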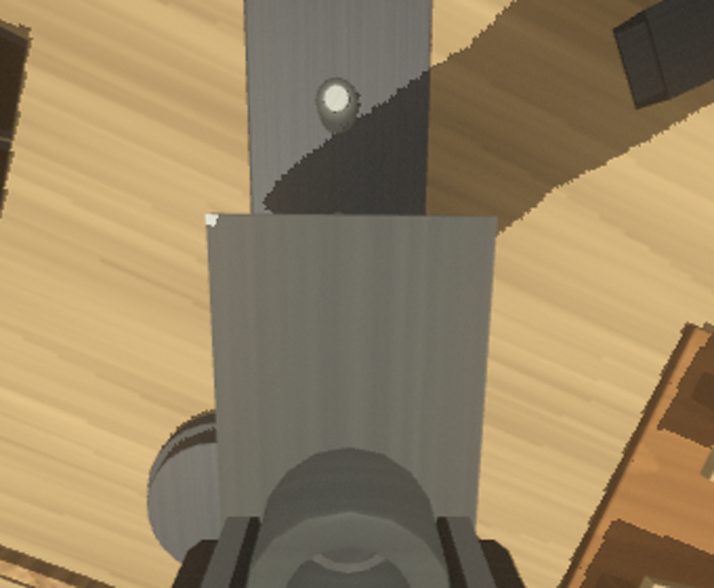

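Run:
```python
from h import *
d=np.load("w9.npz"); s=dict(camera_matrix=d["K"],extrinsics=d["E"])
img=cv2.imread("pics/w9.png"); g=cv2.cvtColor(img,cv2.COLOR_BGR2GRAY)
m=np.zeros_like(g); m[30:70,295:330]=(g[30:70,295:330]>185)
ys,xs=np.nonzero(m); print(xs.mean(),ys.mean(),len(xs),np.ptp(xs),np.ptp(ys))
tip=p2w(s,xs.mean()+.5,ys.mean()+.5,.074); print("tip",tip)
P=lambda u,v,z:p2w(s,150+u/2.1,0+v/2.1,z)
p=np.array([.6119,-.3119,.2489]); th=np.arctan2(-.396,-.9183); M=down(th)
T=lambda q:(M.T@(q-p)*1000).round(1)
ang=lambda a,b:np.degrees(np.arctan2(*(a-b)[1::-1])).round(2)
for z in(.014,): 
  a,b=P(245,3,z),P(252,212,z); c,e=P(432,3,z),P(426,212,z)
  print("stand edges",ang(b,a),ang(e,c),T(a),T(b),T(c),T(e)); mid=(a+b+c+e)/4
  u=np.array([np.cos(np.radians(23.2)),np.sin(np.radians(23.2))]); 
  print("lateral of centreline vs tip",T(mid)[1],T(tip))
zt=p[2]-.008
a,b=P(207,228,zt),P(216,480,zt); c,e=P(496,228,zt),P(480,480,zt); n1,n2=P(207,215,zt),P(495,216,zt)
print("plate edges",ang(b,a),ang(e,c),ang(n2,n1)-90,T(a),T(b),T(c),T(e),"end",T(n1),T(n2))
print("collar front top",T(P(350,512,p[2]+.027)),"base",T(P(350,449,zt)), "tool yaw",np.degrees(th)+360)
```

```text
309.6 46.27 100 10 11
tip [ 0.5081 -0.3604  0.074 ]
stand edges 23.01 23.51 [163.4 -47.3 234.9] [ 68.1 -47.8 234.9] [163.4  41.5 234.9] [ 68.1  41.8 234.9]
lateral of centreline vs tip -2.9 [114.6  -3.4 174.9]
plate edges 22.04 23.15 23.120000000000005 [ 69.5 -28.2   8. ] [ 13.1 -29.4   8. ] [69.5 31.8  8. ] [13.1 31.6  8. ] end [ 72.1 -28.    8. ] [71.9 31.4  8. ]
collar front top [ 21.4   1.4 -27. ] base [20.7  1.5  8. ] tool yaw 203.3272332813797
```

Request:
{"fn": "servo_tool", "kwargs": {"series": [[[0,0,-0.4,50,-2,10,30],[0,0,-0.4,100,-5,50,30],[0,0,-0.4,113,-5,100,30],[0,0,-0.4,113,-5,130,30],[0,0,-0.4,113,-5,136,30]]]}}

```text
time: 21.55
ee_pos: [0.5081, -0.3605, 0.1105]
orientation: [-0.001, -0.205, 0.979, 0.002]
force: [-0.1, 0.4, -3.9]
width: 0.0385
```

Request:
{"fn": "servo_tool", "kwargs": {"series": [[[0,0,0,0,0,0,30],[0,0,0,0,0,0,30],[0,0,0,0,0,0,30]]]}}

```text
time: 21.92
ee_pos: [0.5112, -0.3632, 0.1147]
orientation: [0.001, -0.205, 0.979, -0.001]
force: [0.2, 0.6, -3.9]
width: 0.0384
```

Run:
```python
from h import *
p,M,st=pose(); print(st["time"],p,M,st["force"],st["ft_torque"])
p0=np.array([.6119,-.3119,.2489]); M0=down(np.radians(203.327)); q=p0+M0@[.1132,-.0048,0]; print("want",q, "err tool",M.T@(q-p)*1000)
s=shot("scene","s10.png")
```

```text
21.925 [ 0.5112 -0.3632  0.1147] [[-0.9159 -0.4014  0.0025]
 [-0.4014  0.9159 -0.0022]
 [-0.0014 -0.003  -1.    ]] [ 0.1762  0.6369 -3.9309] [ 0.0517 -0.0231  0.0477]
want [ 0.5099 -0.3611  0.2489] err tool [   0.2377    2.0069 -134.2132]
```

Request:
{"fn": "servo_tool", "kwargs": {"series": [[[0,0,0,0,2,8,30],[0,0,0,0,2,18,30],[0,0,0,0,2,26,30],[0,0,0,0,2,31,30],[0,0,0,0,2,31,30]]]}}

```text
time: 22.6
ee_pos: [0.509, -0.3604, 0.0811]
orientation: [-0.0, -0.205, 0.979, 0.0]
force: [-0.5, 0.8, -2.8]
width: 0.0387
```

Request:
{"fn": "servo_tool", "kwargs": {"series": [[[0,0,0,0,0,3,30],[0,0,0,0,0,3,30]]]}}

```text
time: 22.85
ee_pos: [0.509, -0.3606, 0.0788]
orientation: [-0.0, -0.205, 0.979, 0.0]
force: [0.2, 0.2, -3.9]
width: 0.0387
```

Run:
```python
from h import *
p,M,st=pose(); print(st["time"],p,M,st["force"],st["ft_torque"],"tool force",M.T@st["force"])
```

```text
22.85 [ 0.509  -0.3606  0.0788] [[-0.9161 -0.4008 -0.0002]
 [-0.4008  0.9161  0.0001]
 [ 0.0001  0.0002 -1.    ]] [ 0.2456  0.2417 -3.88  ] [ 0.0086 -0.0451  0.0066] tool force [-0.3222  0.1222  3.88  ]
```

Request:
{"fn": "servo_tool", "kwargs": {"series": [[[0,0,0,0,0,6,30],[0,0,0,0,0,12,30],[0,0,0,0,0,17,30],[0,0,0,0,0,17,30],[0,0,0,0,0,17,30]]]}}

```text
time: 23.48
ee_pos: [0.509, -0.3605, 0.0618]
orientation: [-0.0, -0.205, 0.979, 0.0]
force: [-0.2, -0.5, -3.5]
width: 0.0386
```

Run:
```python
from h import *
s=shot("wrist","w11.png"); p,M,st=pose(); print(st["time"],p,st["force"],st["ft_torque"],"tool force",M.T@st["force"])
```

```text
23.525 [ 0.509  -0.3606  0.0619] [-0.3975 -0.165  -2.6137] [-0.0005 -0.006   0.034 ] tool force [0.4297 0.0079 2.6138]
```

Request:
{"fn": "servo_tool", "kwargs": {"series": [[[0,0,0,0,0,4,30],[0,0,0,0,0,8,30],[0,0,0,0,0,11,30],[0,0,0,0,0,11,30]]]}}

```text
time: 24.02
ee_pos: [0.509, -0.3605, 0.0505]
orientation: [-0.0, -0.205, 0.979, 0.0]
force: [0.9, 0.7, -3.3]
width: 0.0388
```

Request:
{"fn": "servo_tool", "kwargs": {"series": [[[0,0,0,0,0,5,30],[0,0,0,0,0,10,30],[0,0,0,0,0,14,30],[0,0,0,0,0,17,30],[0,0,0,0,0,17,30]]]}}

```text
time: 24.65
ee_pos: [0.509, -0.3605, 0.0335]
orientation: [-0.0, -0.205, 0.979, 0.0]
force: [-0.5, -0.2, -2.6]
width: 0.0385
```

Request:
{"fn": "servo_tool", "kwargs": {"series": [[[0,0,0,0,0,1,30],[0,0,0,0,0,2,30],[0,0,0,0,0,2,30]]]}}

```text
time: 25.02
ee_pos: [0.5091, -0.3606, 0.0323]
orientation: [-0.0, -0.205, 0.979, -0.0]
force: [-1.6, 0.7, -0.0]
width: 0.0386
```

Request:
{"fn": "servo_tool", "kwargs": {"series": [[[0,0,0,0,0,0,60],[0,0,0,0,0,0,80],[0,0,0,0,0,0,80],[0,0,0,0,0,0,80],[0,0,0,0,0,-15,80]]]}}

```text
time: 25.65
ee_pos: [0.508, -0.3597, 0.046]
orientation: [-0.001, -0.205, 0.979, 0.001]
force: [-0.3, -0.3, 0.1]
width: 0.0685
```

Request:
{"fn": "servo_tool", "kwargs": {"series": [[[0,0,0,0,0,-40,80],[0,0,0,0,0,-90,80],[0,0,0,0,0,-140,80],[0,0,0,50,0,-160,80],[0,0,0,50,0,-160,80]]]}}

```text
time: 26.28
ee_pos: [0.4628, -0.3827, 0.2109]
orientation: [0.001, -0.203, 0.979, -0.003]
force: [0.3, 0.6, -0.4]
width: 0.0682
```

Run:
```python
from h import *
s=shot("wrist","w12.png"); p,M,st=pose(); print(st["time"],p,st["force"],st["width"])
np.savez("w12.npz",K=s["camera_matrix"],E=s["extrinsics"])
a=cv2.resize(s["img"][120:400,150:490,::-1],(486,400)); b=shot("scene","s12.png")["img"][140:300,130:400,::-1]
cv2.imwrite("pics/f.png",np.vstack([cv2.copyMakeBorder(a,0,0,0,189,0),cv2.resize(b,(675,400))])[::1,:][:, :][:600] if 0 else np.hstack([cv2.resize(a,(364,300)),cv2.resize(b,(430,300))]))
```

```text
26.325 [ 0.4632 -0.3817  0.2092] [ 0.2963 -0.9186 -0.6769] 0.06856372030441303
```

View pics/f.png

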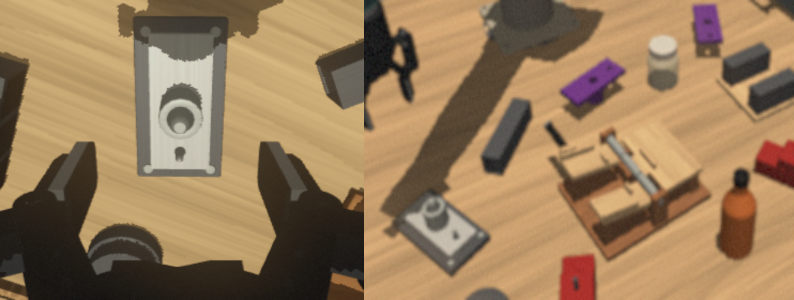

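The plate is flat on the stand, with the shaft up through the collar, the pin in its hole and the fork open. The bystanders are where they started and the gripper is clear, so I'm handing in.

```bash
python3 -c "
from plant import arm
print(arm.close_job()); s=arm.read_state(); print(s['time'],s['force'])"
```

```text
the job is handed in; nothing more can be done
None
the job is handed in; nothing more can be done
```

I turned the plate over in the clamshell, lowered it over the stand's shaft and pin, let go, and handed the job in at about 26 s of the 72 s allowed. `close_job` gives no verdict, so the outcome rests on my own checks below.

**What I did:**
- Gripped the plate across its sides and laid it collar-down in the open fork, about 7 mm off the ledge.
- Swung the fork right over by its handle and back to roughly 12° open. The plate was left flat and collar-up on the flap.
- Took the plate by its collar and lowered it over shaft and pin.

**What the last checks showed:**
- **Descent:** I felt no contact until the last few millimetres. The plate touched down with the bare face at about z = 14 mm by the tool reading, which is the height of the stand's top face.
- **Final pictures:** They show the plate flat on the stand, the shaft inside the collar and the pin in its hole. The fork is open, the gripper is clear, and every bystander in view looks unmoved by eye; I did not measure them.

**What disagreed or failed:**
- My camera estimates of the stand and nest positions differed by 2–5 mm between views. I used the nearer wrist views and the force readings instead.
- The network did not find the plate in the close wrist view, so I picked its position from the image by hand.

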